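Aim the humidifier at the plant and turn it up

TASK

With a fingertip only, gently swing the spout on top of the humidifier round until it points straight at the potted plant; only after that, push the mist lever on the deck at its front all the way clockwise (seen from above), to full, and take the finger away. Grip and lift nothing, do not push the humidifier out of its place, and leave everything else on the table as it stands.

Things in the scene. Friction and masses are not known exactly. Their poses are not given: they have to be found in the camera images.
- humidifier: Loose humidifier, 1.5 kg, may slide if pushed over 6 N. Origin: underside, on the shell's axis; x to its back, y left, z up; control deck along -x, roughly to the robot. Bamboo foot 42 mm high: disc of 140 mm diameter plus deck 116 mm wide, round-ended, reaching x = -173 mm. White ceramic shell on the disc: 126 mm diameter at 60 to 85 mm above the table, 72 mm at 124 mm, top at 128 mm.
- spout_pivot (a point): On the spout's upright swivel axis (the shell's axis), 162 mm above the table; x axis along the spout to its mouth. Grey spout: cap of 60 mm diameter, 128 to 152 mm up, and one level tube of 22 mm diameter, 30 to 90 mm out, 151 to 173 mm up. Stiff (0.8 N at 65 mm out), stays put. Turns either way up to 180 degrees from straight over the deck; starts within about 40 degrees of that.
- spout_mouth (a point): Centre of the open end of the spout, 90 mm out from the swivel axis, 162 mm above the table. The last 12 mm of the tube is a lip of 27 mm diameter.
- mist_lever (a joint): Angle of the mist lever, rad: 0 = off stop, pointing to the deck's front right; grows clockwise seen from above; 1.05 = straight to the front (the humidifier's -x); 2.1 = full stop, front left. Pips round it grow from small (off) to big (full). Starts at 0 to 0.7 and stays where it is left; about 1 N at the tab turns it.
- lever_pivot (a point): On the mist lever's upright axis, 62 mm above the table, 115 mm from the humidifier's axis along its -x. Aluminium hub of 36 mm diameter, top 60 mm above the table, with one level arm 9 mm wide and 46 mm long from the axis (47 to 56 mm above the table). The deck's top is at 42 mm.
- lever_tab (a point): Top centre of the upright finger tab near the end of the mist lever, 41 mm out from the lever's axis, 77 mm above the table. The tab is 12 mm long along the lever, 8 mm wide across it, and stands from 47 to 77 mm above the table. Push on its broad side.
- plant: Rosette of green fleshy leaves in a terracotta pot of 102 mm diameter on a saucer, about 170 mm tall and 125 mm across the leaves, 0.9 kg, standing loose behind the humidifier to its left or right. Origin: centre of the underside.
- lantern: Brass and glass table lantern, 92 mm diameter, 172 mm tall with its ring; stands on the other side from the plant. Leave alone. Origin: centre of the underside.
- jar: Empty amber glass jar with a clip-on lid, 84 mm diameter, 105 mm tall. Leave alone. Origin: centre of the underside.
- toothpicks: White plastic toothpick holder with a push top, 54 mm diameter, 87 mm tall. Leave alone. Origin: centre of the underside.
- coaster_a: Round steel coaster, 98 mm diameter, 6 mm thick, with the tea glass on it. Leave alone. Origin: centre of the underside.
- coaster_b: Round steel coaster, 98 mm diameter, 6 mm thick, empty. Leave alone. Origin: centre of the underside.
- tea_glass: Clear tea glass, 62 mm diameter, 85 mm tall, standing on a coaster. Leave alone. Origin: centre of the underside.
- remote: Black remote control lying flat, 45 x 150 x 16 mm. Leave alone. Origin: centre of the underside.
Things that resemble listed ones, but are neither listed nor needed, are in the scene too. Leave any red look-alike of the humidifier alone. Leave any purple look-alike of the plant alone.

How it is judged:
By the outcome, as a careful person would: the job done as asked, in the order asked, and still so for the second after the job is handed in, with the robot touching nothing.
It also fails if it takes over 54 s, if anything falls off the work surface, if the arm or the gripper's body presses on something with over 40 N, if the wrist force passes 120 N, or if a joint passes its speed limit or range.

ROBOT

A 6-joint arm with a two-finger parallel gripper is mounted at the origin on the work surface. World frame = base frame: x ahead of the robot, y to its left, z up, the work surface at z = 0. Lengths are in mm, angles in rad, forces in N, time in s.
With the tool pointing down it reaches from about 375 to 750 mm from the base axis. Payload 9 kg.
Tool frame: the origin (TCP) lies at the centre of the arm's flange, where the gripper is bolted on; the fingertips stand 173 mm ahead of it and the grasp point (between the pads) lies manip.grasp_offset ahead of it (manip.grasp_offset is the distance from the TCP to the grasp point, in mm); z points along the fingers, y is the line along which they close (so a half turn about z gives the same grasp; the last joint's range is limited). The gripper opens to 85 mm and grips with 20 to 120 N. Pads are 22 mm wide; open, the fingers measure 114 mm over their backs; the gripper's body (76 mm by 85 mm) begins 54 mm behind the grasp point. The pads swing forward as they close: fully open they stand 13 mm farther back than shut.
Start: joints at [1.065, 0.104, 0.097, 1.564, 0, 1.353], TCP at [170.302, 575.338, 404.731] pointing down, gripper open.
Joint ranges: [-2.99, 2.99], [-0.84, 1.86], [-1.1, 1.16], [-1.84, 2.11], [-1.51, 1.56], [-3.14, 3.14]. Speed limits (rad/s): [2.22, 2.22, 2.57, 3.14, 3.14, 3.14].

INTERFACE

Orientations are given as a rotation vector (axis times angle).
In Python, from rig import manip gives the robot as it stands. The module is installed in compiled form; this text tells all that it offers.
- The arm moves only by the tool carry_out, never from a script. Its argument "plan" is a list that holds one entry, the list of rows, each a list of 5 numbers: the opening, from 0 (shut) to 1 (fully open), then the shift along the tool's x, y, z in m, then the turn about the tool's z in rad. In form: [[[fingers, tx, ty, tz, twist], ...]]. A call has 1 to 5 rows; each row shifts and turns the commanded pose from where the row before left it, along the tool's axes as they then stand; what a row does not reach is not made up. A row lasts 1/8 s, in which the tool goes at most 62.5 mm and 10.7 degrees, less where a joint would pass 70% of its speed; a pose out of reach is approached as far as the arm can. A call is refused whole if a number of a shift passes 0.0625 or a number of a turn 0.188, either way. A call with a gripper value outside its range is refused whole. The fingers move at their own pace and stop on an object; "force" is the grip in N (left out, the last holds). Time passes only in rows, so rows that do not move let the fingers close. It gives the time, the measured TCP pose, the force, the opening and the grip force at its end, in the units of the state.
- manip.get_obs(): the state, without advancing time (a new reading comes with each control period).
- manip.read_camera(name): name is "scene" or "side" or "wrist"; returns a dict with "image" (420x560x3 uint8, red, green, blue), "mtx" (3x3 intrinsics, pixels), "k1" (the pictures are not rectified: a ray, as slopes to the right and down, at radius r is drawn at 1 + k1 r^2 times it, then the intrinsics apply), "T" (4x4, takes a point from camera to world coordinates); the wrist camera has in their place "T_tool_cam" (4x4, takes a point from camera to tool coordinates, whose origin is the TCP and whose axes are the flange's). Camera axes: x right, y up, looking along -z (the intrinsics and any distortion apply to the point x, -y, -z); pixel columns grow to the right and rows downward; lengths in mm; the calibration is good to about 2 mm. A picture is of the moment at which its call begins: read the wrist's pose just before it. There is no depth.
- manip.job_done(): hands the job in; it is judged then, once.
The state is a dict: "clock": time; "joint_pos": joint angles; "qvel": joint speeds; "joint_torque": joint torques, N m; "tcp_pos": TCP position; "eef_rot": TCP orientation; "ft_force": force on the tool from outside, world axes, zero at the start; "torque": the same for the moment, N m; "opening": opening from 0.0 (shut) to 1.0 (fully open); "finger_force": force on a finger pad.
Only numpy, scipy, OpenCV 4.12 (cv2) and the standard library are available. Lean on these libraries where they do the work, as an engineer would, in place of code of your own. Each camera call takes 0.05 s, during which the arm holds its last target. There are 200 camera calls.

## Working session

There is one attempt and no reset: what is moved stays moved. The work goes in short steps, Python scripts to look and compute and a tool call to move; the robot and the scene stay as the last step left them, time stands still between calls to the robot, and variables do not carry over. Pictures are saved under pics/ and viewed, at most 10 in all, crops included, and the job is handed in when it is done.

Besides the shell and the picture viewer there is one more tool, called after "Emit:" as name(argument=value, ...), one argument or row to a line, values as JSON. carry_out: Moves the arm, as the interface text tells. Its arguments: {"type":"object","properties":{"plan":{"type":"array"},"force":{"type":"number"}},"required":["plan"]}

```bash
mkdir -p pics; cat > h.py <<'E'
import numpy as np, cv2, pickle
from rig import manip
from scipy.spatial.transform import Rotation as R
def shot(name,fn):
    o=manip.get_obs(); c=manip.read_camera(name)
    if name=="wrist":
        T=np.eye(4);T[:3,:3]=R.from_rotvec(o["eef_rot"]).as_matrix();T[:3,3]=o["tcp_pos"]
        c["T"]=T@np.array(c["T_tool_cam"])
    cv2.imwrite(f"pics/{fn}.png",c["image"][:,:,::-1]); pickle.dump(c,open(f"pics/{fn}.pkl","wb")); return c
def load(fn): return pickle.load(open(f"pics/{fn}.pkl","rb"))
def ray(c,u,v):
    K=np.array(c["mtx"]);k=float(c["k1"])
    p=cv2.undistortPoints(np.array([[[u,v]]],float),K,np.array([k,0,0,0,0.]))[0,0]
    T=np.array(c["T"]); d=T[:3,:3]@np.array([p[0],-p[1],-1]); return T[:3,3],d/np.linalg.norm(d)
def onz(c,u,v,z):
    o,d=ray(c,u,v); return o+d*(z-o[2])/d[2]
def proj(c,P):
    T=np.array(c["T"]);q=T[:3,:3].T@(np.array(P,float)-T[:3,3]);x=q[0]/-q[2];y=-q[1]/-q[2]
    f=1+float(c["k1"])*(x*x+y*y);K=np.array(c["mtx"]);return (K@[x*f,y*f,1])[:2]
def cross(a,pa,b,pb):
    o1,d1=ray(a,*pa);o2,d2=ray(b,*pb)
    s=np.linalg.lstsq(np.c_[d1,-d2],o2-o1,rcond=None)[0];p,q=o1+s[0]*d1,o2+s[1]*d2
    return (p+q)/2,np.linalg.norm(p-q)
E
python3 - <<'E'
from h import *
for n in("scene","side","wrist"):
    c=shot(n,n+"0"); print(n,np.round(c["T"],2).tolist(),c["k1"])
print(manip.get_obs(),manip.grasp_offset)
a=cv2.imread("pics/scene0.png");b=cv2.imread("pics/side0.png")
cv2.imwrite("pics/both.png",cv2.resize(np.vstack([a,b]),None,fx=.71,fy=.71))
E
```

```text
scene [[0.36, -0.68, 0.64, 1204.44], [0.93, 0.27, -0.24, -274.62], [-0.01, 0.68, 0.73, 968.94], [0.0, 0.0, 0.0, 1.0]] -0.1134863059312136
side [[0.97, 0.11, -0.2, 237.89], [-0.23, 0.53, -0.81, -857.28], [0.02, 0.84, 0.54, 680.84], [0.0, 0.0, 0.0, 1.0]] -0.08287302316058986
wrist [[0.28, -0.92, -0.28, 99.08], [0.96, 0.27, 0.08, 596.56], [0.0, -0.29, 0.96, 373.93], [0.0, 0.0, 0.0, 1.0]] -0.026958720090307742
{'clock': 0.15, 'joint_pos': array([ 1.06531842e+00,  1.04553320e-01,  9.66962812e-02,  1.56390310e+00,
       -2.77492288e-06,  1.35311621e+00]), 'qvel': array([-8.85737546e-04, -2.84382863e-03,  2.16422778e-03,  2.07082899e-05,
        9.18260169e-05,  1.73757650e-03]), 'joint_torque': array([ 2.12838131e-03, -5.57354629e+01,  5.04007530e+01,  1.25099102e-02,
       -3.02476228e-04, -4.38582131e-07]), 'tcp_pos': array([170.24850291, 575.26364134, 404.13265881]), 'eef_rot': array([-4.50464588e-01, -3.10878726e+00,  1.41744448e-03]), 'ft_force': array([ 0.95165172, -0.83946831, -0.92996841]), 'torque': array([-0.00474922,  0.06023819,  0.04684624]), 'finger_force': 0.0, 'opening': 0.9984590932619498} 154.70000000000002
```

View pics/scene0.png

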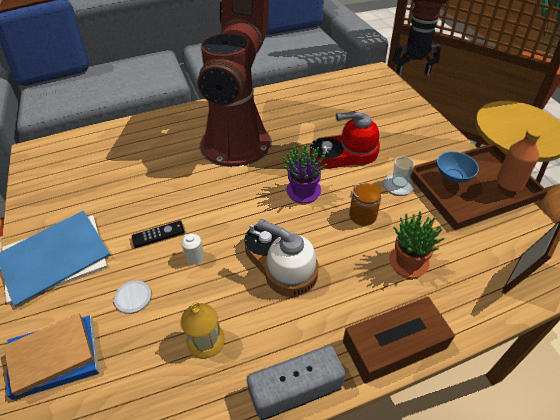

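View pics/side0.png

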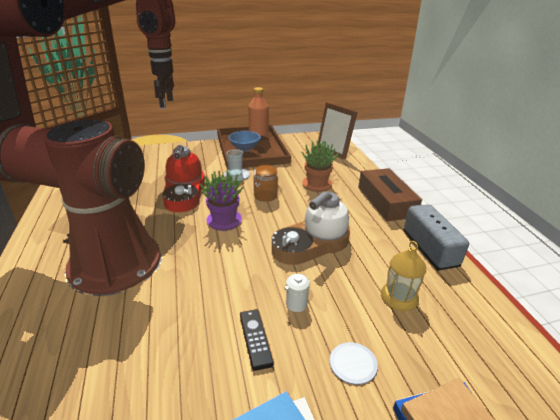

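The scene view shows the white humidifier at about (290,260), with its red look-alike at (350,140). The green plant in terracotta is at (413,243), with its purple look-alike at (304,175). In the side view the white one is at (325,225) and the green plant at (318,165). The white and green ones match the descriptions, so I'll confirm them in an enlarged crop.

```bash
python3 - <<'E'
import cv2,numpy as np
a=cv2.imread("pics/scene0.png")[200:300,235:455];b=cv2.imread("pics/side0.png")[130:270,260:370]
a=cv2.resize(a,None,fx=3.6,fy=3.6,interpolation=2);cv2.imwrite("pics/c1.png",a)
cv2.imwrite("pics/c2.png",cv2.resize(b,None,fx=4,fy=4,interpolation=2))
E
```

```text
(no output)
```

View pics/c1.png

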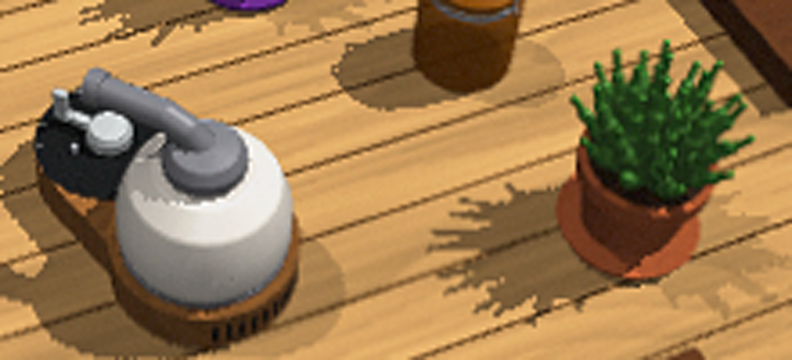

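View pics/c2.png

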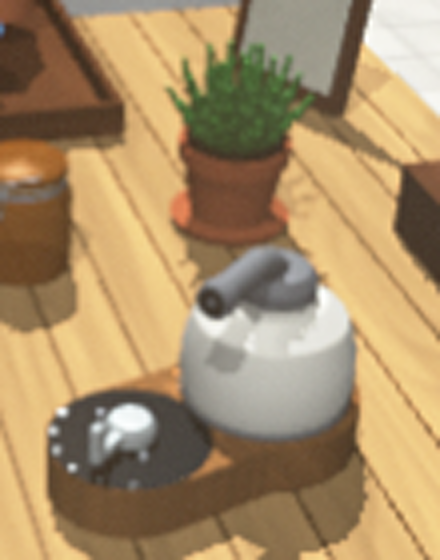

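The crops confirm it. The white shell with its grey spout, black dial and bamboo deck is the humidifier, and the green rosette in terracotta on a saucer is the plant. Next I measure.

```bash
python3 - <<'E'
from h import *
s,d=load("scene0"),load("side0")
S=lambda x,y:(235+x/3.6-.4,200+y/3.6-.4); D=lambda x,y:(260+x/4-.4,130+y/4-.4)
for n,a,b,z in [("cap",(206,152),(285,278),145),("mouth",(97,88),(211,301),162),("hub",(110,132),(132,416),60),("tab",(60,95),(96,428),77),("saucer",(628,230),(230,215),8),("potrim",(645,165),(235,150),95)]:
    p,g=cross(s,S(*a),d,D(*b)); print(n,p.round(),round(g,1),onz(s,*S(*a),z).round(),onz(d,*D(*b),z).round())
# shell mid by white mask
for n,c in(("scene",s),("side",d)):
    h=cv2.cvtColor(c["image"],cv2.COLOR_RGB2HSV)
    m=((h[...,1]<70)&(h[...,2]>140)).astype(np.uint8)
    k,l,st,ce=cv2.connectedComponentsWithStats(m)
    print(n,[ (st[i].tolist()) for i in range(1,k) if 600<st[i,4]<9000])
E
```

```text
cap [598. -26. 140.] 9.5 [597. -23. 145.] [596. -40. 145.]
mouth [529. -77. 159.] 2.0 [531. -77. 162.] [528. -83. 162.]
hub [488. -56.  57.] 1.0 [490. -57.  60.] [486. -59.  60.]
tab [454. -84.  74.] 0.9 [456. -85.  77.] [453. -89.  77.]
saucer [680. 291.   2.] 1.7 [684. 287.   8.] [677. 283.   8.]
potrim [677. 290.  73.] 5.6 [687. 278.  95.] [661. 243.  95.]
scene [[355, 7, 42, 57, 800], [259, 219, 57, 57, 1233], [114, 281, 37, 32, 918]]
side [[321, 109, 30, 44, 839], [305, 201, 44, 37, 1153], [285, 274, 25, 38, 694], [329, 342, 49, 42, 1591]]
```

```bash
python3 - <<'E'
from h import *
s,d=load("scene0"),load("side0")
print("bottle top",cross(s,(533,137),d,(259,91)))
print("lantern top",cross(s,(203,303),d,(412,244)), onz(s,205,345,5))
print("purple",cross(s,(303,150),d,(222,175)))
c=load("wrist0");print(c["mtx"],np.round(c["T_tool_cam"],2))
E
```

```text
bottle top (array([555.63665126, 749.46037581, 221.52269224]), np.float64(0.2682985197872889))
lantern top (array([ 698.44331256, -272.73252929,  157.83157302]), np.float64(14.179776140495466)) [ 710.50417715 -290.427959      5.        ]
purple (array([318.91600254, 122.09447817, 168.49737157]), np.float64(9.25939333568454))
[[378.70347215   0.         280.7455077 ]
 [  0.         378.70347215 210.05998528]
 [  0.           0.           1.        ]] [[-0.    0.96  0.29 74.29]
 [ 1.    0.   -0.    0.27]
 [-0.    0.29 -0.96 30.1 ]
 [ 0.    0.    0.    1.  ]]
```

Emit:
carry_out(
  plan=[
    [[0, 0, 0, -0.03, -0.144], [0, 0, 0, -0.03, -0.144]],
  ],
)

```text
clock: 0.4
tcp_pos: [170.2, 575.2, 464.8]
eef_rot: [0.008, -3.141, 0.002]
ft_force: [0.1, -0.3, -0.3]
opening: 0.605
finger_force: 0.0
```

Emit:
carry_out(
  plan=[
    [[0, -0.026, -0.041, 0, 0], [0, -0.026, -0.041, 0, 0], [0, -0.026, -0.041, 0, 0], [0, -0.026, -0.041, 0, 0], [0, -0.026, -0.041, 0, 0]],
  ],
)

```text
clock: 1.02
tcp_pos: [300.8, 369.0, 464.5]
eef_rot: [-0.001, 3.142, 0.0]
ft_force: [0.2, 0.2, 0.5]
opening: 0.0
finger_force: 0.0
```

Emit:
carry_out(
  plan=[
    [[0, -0.026, -0.041, 0, 0], [0, -0.026, -0.041, 0, 0], [0, -0.026, -0.041, 0, 0], [0, -0.026, -0.041, 0, 0], [0, -0.026, -0.041, 0, 0]],
  ],
)

```text
clock: 1.65
tcp_pos: [430.9, 163.9, 464.6]
eef_rot: [-0.0, 3.141, 0.0]
ft_force: [-0.1, 0.2, 1.1]
opening: 0.001
finger_force: 0.0
```

Emit:
carry_out(
  plan=[
    [[0, -0.026, -0.041, 0, 0], [0, -0.026, -0.041, 0, 0], [0, -0.026, -0.041, 0, 0], [0, -0.026, -0.041, 0, 0], [0, 0, 0, 0, 0]],
  ],
)

```text
clock: 2.28
tcp_pos: [535.5, -1.2, 463.4]
eef_rot: [-0.005, -3.14, -0.0]
ft_force: [-0.0, 0.1, -0.2]
opening: 0.0
finger_force: 0.0
```

```bash
python3 - <<'E'
from h import *
c=shot("wrist","w1"); o=manip.get_obs();print(o["tcp_pos"],o["eef_rot"],o["ft_force"])
for P in [(597,-30,152),(528,-80,162),(488,-57,60),(454,-86,77)]: print(proj(c,P).round())
E
```

```text
[5.34775438e+02 2.26381530e-01 4.63912469e+02] [-3.20750883e-03 -3.14005710e+00 -8.42006397e-04] [ 0.19794059 -0.17094699 -0.16104892]
[245. 270.]
[173. 191.]
[222. 125.]
[185.  88.]
```

View pics/w1.png

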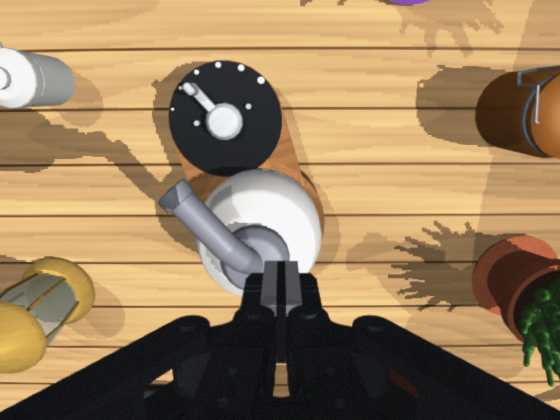

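The wrist view looks straight down. The dial hub is at (224,121), the tab at (189,90), the spout mouth at (176,197), the tube root at (245,256), the cap at about (258,257), and the saucer and pot at about (515,275). The closed fingers are at (281,265).

```bash
python3 - <<'E'
from h import *
c=load("w1")
for n,p,z in [("hub",(224,121),60),("dial",(225,118),42),("tab",(189,89),77),("mouth",(176,197),162),("tuberoot",(238,252),162),("shellL",(197,240),72),("shellR",(322,240),72),("shellTop",(262,169),80),("tip",(281,263),291),("tipL",(262,263),291),("tipR",(300,263),291)]:
    print(n,onz(c,*p,z).round(1))
h=cv2.cvtColor(c["image"],cv2.COLOR_RGB2HSV)
m=((h[...,1]<60)&(h[...,2]>70)&(h[...,2]<160)).astype(np.uint8); m[:, :150]=0;m[:160]=0;m[262:]=0;m[:,300:]=0
m=cv2.morphologyEx(m,cv2.MORPH_OPEN,np.ones((3,3)))
k,l,st,ce=cv2.connectedComponentsWithStats(m);print(st[1:].tolist())
i=1+st[1:,4].argmax();ys,xs=np.where(l==i)
# tube portion: centre line
t=(xs<232);P=np.array([onz(c,x,y,162)[:2] for x,y in zip(xs[t],ys[t])])
v=cv2.fitLine(P.astype(np.float32),cv2.DIST_L2,0,.01,.01).ravel();print("tube line",v,np.degrees(np.arctan2(v[1],v[0])),P.min(0),P.max(0))
n=np.array([-v[1],v[0]]);print("axis offset",[float(n@(np.array(q)-v[2:])) for q in((597,-30),(600,-30),(600,-25))])
# saucer terracotta
m=cv2.inRange(h,(3,110,70),(12,220,220));m[:200]=0;m[:,:460]=0
k,l,st,ce=cv2.connectedComponentsWithStats(m);print(st[1:][st[1:,4]>200].tolist())
E
```

```text
hub [484.3 -54.9  60. ]
dial [482.5 -56.3  42. ]
tab [454.9 -82.7  77. ]
mouth [532.9 -78.3 162. ]
tuberoot [577.2 -33.8 162. ]
shellL [602.2 -86.3  72. ]
shellR [602.7  41.5  72. ]
shellTop [527.6 -18.1  80. ]
tip [ 5.27e+02 -5.00e-01  2.91e+02]
tipL [527.   -8.3 291. ]
tipR [527.1   7.3 291. ]
[[158, 169, 141, 93, 3896]]
tube line [  0.83572775   0.54914397 544.16895    -60.637768  ] 33.308304 [517.23380359 -92.1333802 ] [584.74784559 -36.71851868]
axis offset [-3.407022330978407, -5.054454241016401, -0.8758154847412243]
[[472, 236, 87, 79, 2033], [507, 264, 53, 78, 593]]
```

Emit:
carry_out(
  plan=[
    [[0, -0.0225, -0.0435, 0, 0], [0, -0.0225, -0.0435, 0, 0], [0, 0, 0, 0.045, 0], [0, 0, 0, 0.045, 0], [0, 0, 0, 0.045, 0]],
  ],
)

```text
clock: 2.95
tcp_pos: [579.1, -84.4, 328.5]
eef_rot: [-0.002, 3.141, 0.0]
ft_force: [0.4, 0.4, -0.6]
opening: -0.001
finger_force: 0.0
```

```bash
python3 - <<'E'
from h import *
o=manip.get_obs();print(o["tcp_pos"],o["ft_force"])
A=np.array([595,-23]);p=o["tcp_pos"][:2].copy()
for k,t in enumerate(range(250,90,-8)):
    w=A+63*np.array([np.cos(np.radians(t)),np.sin(np.radians(t))]);d=np.round(w-p);p=p+d
    print(k,t,w.round(),"tx,ty mm",-d[0],d[1])
E
```

```text
[579.09102099 -84.40867242 328.54496951] [ 0.44303771  0.38961902 -0.61527256]
0 250 [573. -82.] tx,ty mm 6.0 2.0
1 242 [565. -79.] tx,ty mm 8.0 4.0
2 234 [558. -74.] tx,ty mm 7.0 4.0
3 226 [551. -68.] tx,ty mm 7.0 6.0
4 218 [545. -62.] tx,ty mm 6.0 7.0
5 210 [540. -55.] tx,ty mm 5.0 7.0
6 202 [537. -47.] tx,ty mm 4.0 8.0
7 194 [534. -38.] tx,ty mm 2.0 8.0
8 186 [532. -30.] tx,ty mm 2.0 9.0
9 178 [532. -21.] tx,ty mm 0.0 9.0
10 170 [533. -12.] tx,ty mm -1.0 8.0
11 162 [535.  -4.] tx,ty mm -2.0 9.0
12 154 [538.   5.] tx,ty mm -3.0 8.0
13 146 [543.  12.] tx,ty mm -5.0 8.0
14 138 [548.  19.] tx,ty mm -5.0 7.0
15 130 [555.  25.] tx,ty mm -6.0 6.0
16 122 [562.  30.] tx,ty mm -8.0 5.0
17 114 [569.  35.] tx,ty mm -7.0 4.0
18 106 [578.  38.] tx,ty mm -9.0 3.0
19 98 [586.  39.] tx,ty mm -8.0 2.0
```

Emit:
carry_out(
  plan=[
    [[0, 0.006, 0.002, 0, 0], [0, 0.008, 0.004, 0, 0], [0, 0.007, 0.004, 0, 0], [0, 0.007, 0.006, 0, 0], [0, 0.006, 0.007, 0, 0]],
  ],
)

```text
clock: 3.58
tcp_pos: [545.2, -62.2, 330.7]
eef_rot: [-0.0, 3.14, -0.001]
ft_force: [1.0, -0.5, 0.2]
opening: -0.003
finger_force: 0.7
```

Emit:
carry_out(
  plan=[
    [[0, 0.005, 0.007, 0, 0], [0, 0.004, 0.008, 0, 0], [0, 0.002, 0.008, 0, 0], [0, 0.002, 0.009, 0, 0], [0, 0, 0.009, 0, 0]],
  ],
)

```text
clock: 4.2
tcp_pos: [532.3, -21.0, 329.6]
eef_rot: [0.0, -3.141, -0.0]
ft_force: [0.1, -1.5, 0.7]
opening: 0.001
finger_force: 0.6
```

Emit:
carry_out(
  plan=[
    [[0, -0.001, 0.008, 0, 0], [0, -0.002, 0.009, 0, 0], [0, -0.003, 0.008, 0, 0], [0, -0.005, 0.008, 0, 0], [0, -0.005, 0.007, 0, 0]],
  ],
)

```text
clock: 4.82
tcp_pos: [548.7, 19.0, 329.5]
eef_rot: [0.0, -3.141, -0.0]
ft_force: [0.1, -2.0, -0.0]
opening: -0.001
finger_force: 0.5
```

Emit:
carry_out(
  plan=[
    [[0, -0.006, 0.006, 0, 0], [0, -0.008, 0.005, 0, 0], [0, -0.007, 0.004, 0, 0], [0, 0.01, 0.001, 0, 0], [0, 0.01, 0, -0.03, 0]],
  ],
)

```text
clock: 5.45
tcp_pos: [548.1, 34.7, 357.6]
eef_rot: [0.001, -3.137, -0.002]
ft_force: [1.0, -0.1, 1.0]
opening: 0.004
finger_force: 0.0
```

Emit:
carry_out(
  plan=[
    [[0, 0, 0.01, -0.05, 0], [0, -0.01, 0.03, -0.05, 0], [0, -0.025, 0.03, -0.01, 0], [0, -0.025, 0.03, 0, 0], [0, 0, 0, 0, 0]],
  ],
)

```text
clock: 6.08
tcp_pos: [609.8, 136.0, 468.8]
eef_rot: [0.004, -3.14, -0.001]
ft_force: [-0.3, -0.9, 0.2]
opening: -0.001
finger_force: 0.0
```

```bash
python3 - <<'E'
from h import *
c=shot("wrist","w2"); o=manip.get_obs();print(o["tcp_pos"],o["ft_force"])
for P in [(595,-23,162),(681,289,8),(484,-55,60)]: print(proj(c,P).round())
E
```

```text
[609.26392164 135.04789626 469.12408435] [ 0.52738749 -1.2473938  -0.38663212]
[ 68. 179.]
[407. 222.]
[74. 39.]
```

View pics/w2.png

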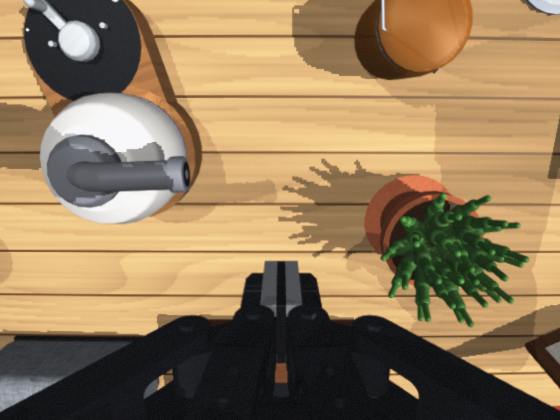

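The wrist view shows the spout tube running from about (90,177) to the mouth at (180,174), the saucer's left edge at (365,222) and its top edge at (412,174).

```bash
python3 - <<'E'
from h import *
c=load("w2")
im=c["image"];h=cv2.cvtColor(im,cv2.COLOR_RGB2HSV)
m=cv2.inRange(h,(2,100,120),(14,235,255));m[:165]=0;m[280:]=0;m[:,:345]=0;m[:,470:]=0
cn=max(cv2.findContours(m,0,1)[0],key=cv2.contourArea).reshape(-1,2)
# leftmost/top outer edge of saucer -> circle fit
from scipy.optimize import least_squares
e=[]
for v in range(178,250,4):
    u=np.where(m[v]>0)[0]
    if len(u): e.append(onz(c,u[0],v,10)[:2])
e=np.array(e)
f=least_squares(lambda q:np.hypot(*(e-q[:2]).T)-q[2],[681,287,62],loss="soft_l1");print("saucer",f.x.round(1),f.cost)
A=np.array([595,-23])
r=onz(c,92,177,162)[:2];t=onz(c,180,174,162)[:2];print("root,mouth",r,t,np.degrees(np.arctan2(*(t-r)[::-1])),np.degrees(np.arctan2(*(t-A)[::-1])),np.hypot(*(t-A)))
print("hub",onz(c,80,41,60),"dial",onz(c,83,38,42),"shellR",onz(c,187,155,75),"L",onz(c,40,155,75))
for P in(f.x[:2],(681,287)): print("plant ang",np.degrees(np.arctan2(*(np.array(P)-A)[::-1])))
E
```

```text
saucer [668.5 277.6  39.9] 21.601212825936987
root,mouth [593.73295206  -4.46425256] [591.48627323  61.88361832] 91.93941487734912 92.37038485129483 84.95631192207297
hub [486.14130188 -50.06109766  60.        ] dial [481.10772067 -55.57815034  42.        ] shellR [590.46412694  46.65906933  75.        ] L [590.18320808 -96.859647    75.        ]
plant ang 76.25147809144457
plant ang 74.49495581768771
```

Emit:
carry_out(
  plan=[
    [[0, 0.0195, -0.034, 0, 0], [0, 0.0195, -0.034, 0, 0], [0, 0.0195, -0.034, 0.046, 0], [0, 0, 0, 0.047, 0], [0, 0, 0, 0.047, 0]],
  ],
)

```text
clock: 6.75
tcp_pos: [549.7, 31.3, 328.9]
eef_rot: [0.003, 3.14, -0.0]
ft_force: [0.5, 0.4, -1.0]
opening: -0.002
finger_force: 0.0
```

Emit:
carry_out(
  plan=[
    [[0, -0.009, 0.001, 0, 0], [0, -0.009, 0.001, 0, 0], [0, -0.009, 0.003, 0, 0], [0, -0.009, 0.0015, 0, 0], [0, 0, 0, 0, 0]],
  ],
)

```text
clock: 7.38
tcp_pos: [587.8, 39.1, 330.3]
eef_rot: [-0.001, 3.14, 0.0]
ft_force: [-0.3, 0.0, 0.2]
opening: -0.003
finger_force: 0.0
```

Emit:
carry_out(
  plan=[
    [[0, 0.012, 0, 0, 0], [0, 0.01, 0, -0.03, 0], [0, 0, 0, -0.055, 0], [0, -0.02, 0.03, -0.05, 0], [0, -0.03, 0.03, -0.01, 0]],
  ],
)

```text
clock: 8.0
tcp_pos: [614.4, 99.4, 480.1]
eef_rot: [0.001, 3.135, -0.0]
ft_force: [1.2, -0.1, -0.3]
opening: -0.005
finger_force: 0.0
```

Emit:
carry_out(
  plan=[
    [[0, -0.03, 0.03, 0, 0], [0, -0.02, 0.02, 0, 0], [0, 0, 0, 0, 0], [0, 0, 0, 0, 0]],
  ],
)

```text
clock: 8.5
tcp_pos: [664.2, 148.5, 475.0]
eef_rot: [0.0, -3.141, 0.0]
ft_force: [0.8, 0.1, 0.6]
opening: 0.001
finger_force: 0.0
```

```bash
python3 - <<'E'
from h import *
c=shot("wrist","w3");s=shot("scene","s3"); o=manip.get_obs();print(o["tcp_pos"],o["ft_force"])
E
```

```text
[664.16690962 148.2259291  475.45355048] [ 0.31724426 -0.06718627  0.53689351]
```

View pics/w3.png

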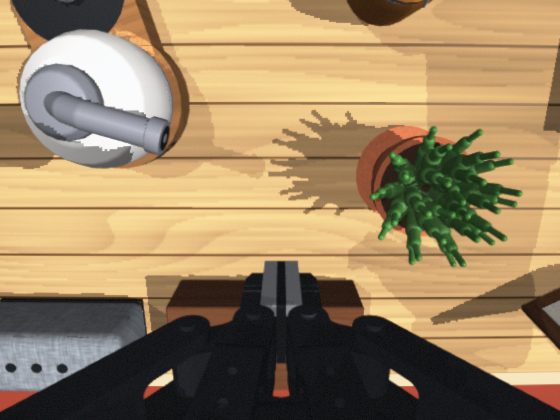

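The wrist view shows the spout from about (70,103) to the mouth at (157,135). The saucer's left edge is at (357,178) and its top at (409,126), which puts its centre at about (409,178). The leaf rosette is centred at about (447,195).

```bash
python3 - <<'E'
from h import *
c=load("w3");A=np.array([595,-23])
ang=lambda v:round(float(np.degrees(np.arctan2(v[1],v[0]))),1)
h=cv2.cvtColor(c["image"],cv2.COLOR_RGB2HSV);g=cv2.inRange(h,(40,80,20),(80,255,255));g[:110]=0;g[:,:340]=0;g[280:]=0
M=cv2.moments(g,True);fc=(M["m10"]/M["m00"],M["m01"]/M["m00"])
for n,p,z in[("saucer",(409,178),8),("leaves",fc,130)]:
    q=onz(c,*p,z)[:2];print(n,q.round(1),ang(q-A))
r,t=onz(c,72,103,162)[:2],onz(c,156,134,162)[:2];print("spout",r,t,ang(t-r),ang(t-A),np.hypot(*(t-A)))
s=load("s3");h=cv2.cvtColor(s["image"],cv2.COLOR_RGB2HSV);m=cv2.inRange(h,(2,120,90),(12,230,255));m[:235]=0;m[285:]=0;m[:,:380]=0;m[:,440:]=0
x,y,w,hh=cv2.boundingRect(m);print(x,y,w,hh,"scene saucer",onz(s,x+w/2,y+hh-w*.35,6))
E
```

```text
saucer [683.3 300.6] 74.7
leaves [672.2 289.1] 76.1
spout [594.68261808  -2.30664552] [617.20869965  57.05042981] 69.2 74.5 83.07404921006425
389 236 46 42 scene saucer [681.73545519 298.89213542   6.        ]
```

```bash
python3 - <<'E'
import cv2
a=cv2.imread("pics/w3.png")[20:180,0:200];cv2.imwrite("pics/c3.png",cv2.resize(a,None,fx=3.7,fy=3.7,interpolation=2))
E
```

```text
(no output)
```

View pics/c3.png

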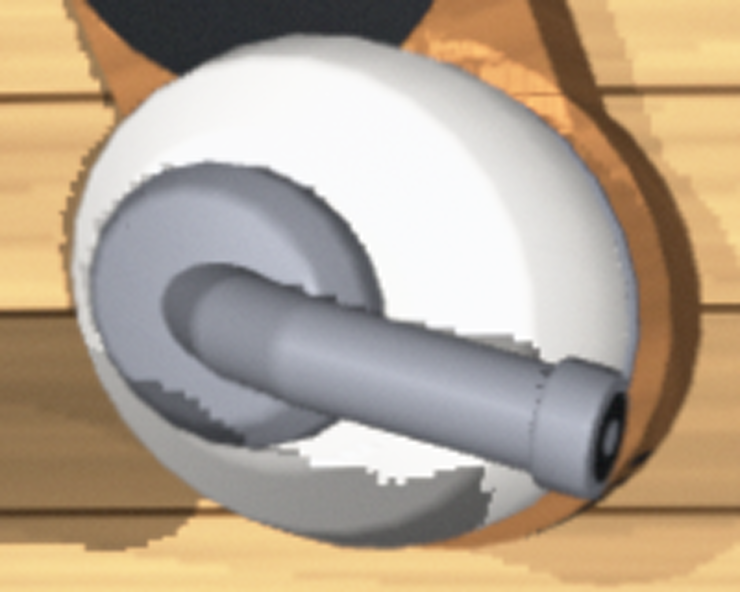

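The crop shows the tube's centre line from (280,337) at the start of the level part to (543,415) at the lip and (608,435) at the mouth.

```bash
python3 - <<'E'
from h import *
c=load("w3");f=lambda x,y:onz(c,x/3.7-.4,20+y/3.7-.4,162)[:2]
a,b,m=f(280,337),f(543,415),f(608,435)
d=(b-a)/np.hypot(*(b-a));print(a,b,m,np.degrees(np.arctan2(*d[::-1])),np.hypot(*(b-a)),"pivot",a-30*d, m-90*d)
for p in((683,300),(676,289)):
    for q in(a-30*d,(595,-23)): v=np.array(p)-q;print(np.degrees(np.arctan2(*v[::-1])))
E
```

```text
[600.11466857  -0.71020658] [615.55114841  50.0501708 ] [619.54367173  62.72885164] 73.08522612484902 53.055638919835474 pivot [591.38620154 -29.41236439] [593.35827064 -23.37762181]
74.45806965430783
74.75989198025431
75.11834884642734
75.44642720928745
```

The spout points at about 73–74.5° and the plant lies at about 75° from the pivot, so the spout is done. Next is the lever.

Emit:
carry_out(
  plan=[
    [[0, 0.036, -0.049, 0, 0], [0, 0.036, -0.049, 0, 0], [0, 0.036, -0.049, 0, 0], [0, 0.036, -0.049, 0, 0], [0, 0.036, -0.049, 0, 0]],
  ],
)

```text
clock: 9.22
tcp_pos: [482.7, -97.4, 475.1]
eef_rot: [0.0, 3.14, -0.001]
ft_force: [0.2, -0.8, -0.6]
opening: 0.001
finger_force: 0.0
```

Emit:
carry_out(
  plan=[
    [[0, 0, 0, 0.05, 0], [0, 0, 0, 0.05, 0], [0, 0, 0, 0.05, 0], [0, 0, 0, 0.045, 0], [0, 0, 0, 0, 0]],
  ],
)

```text
clock: 9.85
tcp_pos: [483.0, -95.6, 276.9]
eef_rot: [-0.001, -3.137, -0.004]
ft_force: [0.1, 0.2, -0.1]
opening: 0.001
finger_force: 0.0
```

```bash
python3 - <<'E'
from h import *
c=shot("wrist","w4"); o=manip.get_obs();print(o["tcp_pos"],o["ft_force"])
for P in [(485,-55,60),(455,-83,77)]: print(proj(c,P).round())
E
```

```text
[484.04177163 -96.05305313 279.70184637] [ 0.71581016 -0.35157466  0.32875825]
[355. 247.]
[306. 201.]
```

View pics/w4.png

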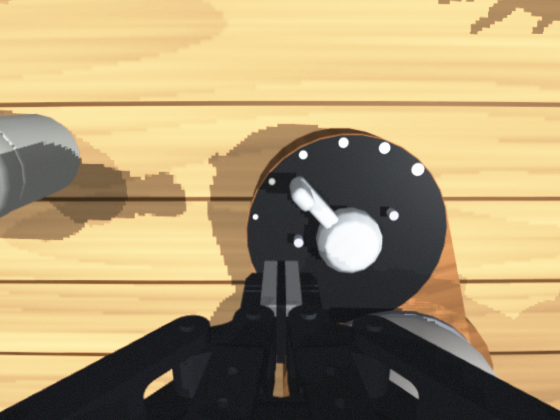

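The close wrist view shows the hub at (350,239), the tab top at (299,185), stop pins at (298,242) and (394,215), and pips growing towards (418,169).

```bash
python3 - <<'E'
from h import *
c=load("w4");ang=lambda v:round(float(np.degrees(np.arctan2(v[1],v[0]))),1)
H=onz(c,350,239,60)[:2];t=onz(c,299,185,77)[:2];D=onz(c,347,232,42)[:2]
print("hub",H,"dial",D,"tab",t,ang(t-H),np.hypot(*(t-H)))
for p in((298,242),(394,215),(255,217),(418,169)):
    q=onz(c,*p,43)[:2];print(p,q.round(),ang(q-H),np.hypot(*(q-H)).round())
H=(H+[485,-55])/2 if 0 else H
p=manip.get_obs()["tcp_pos"][:2].copy();print(p)
for k,a in enumerate(range(256,150,-8)):
    w=H+42*np.array([np.cos(np.radians(a)),np.sin(np.radians(a))]);d=np.round(w-p);p=p+d;print(k,a,w.round(),-d[0],d[1])
E
```

```text
hub [480.65362612 -57.91071622] dial [483.26141808 -56.28812329] tab [447.50503633 -86.16943349] -139.6 43.558972740492486
(298, 242) [489. -85.] -72.7 28.0
(394, 215) [473. -30.] 106.0 29.0
(255, 217) [ 474. -109.] -97.7 52.0
(418, 169) [446. -19.] 131.6 52.0
[484.04177163 -96.05305313]
0 256 [470. -99.] 14.0 -3.0
1 248 [465. -97.] 5.0 2.0
2 240 [460. -94.] 5.0 3.0
3 232 [455. -91.] 5.0 3.0
4 224 [450. -87.] 5.0 4.0
5 216 [447. -83.] 3.0 4.0
6 208 [444. -78.] 3.0 5.0
7 200 [441. -72.] 3.0 6.0
8 192 [440. -67.] 1.0 5.0
9 184 [439. -61.] 1.0 6.0
10 176 [439. -55.] 0.0 6.0
11 168 [440. -49.] -1.0 6.0
12 160 [441. -44.] -1.0 6.0
13 152 [444. -38.] -3.0 5.0
```

Emit:
carry_out(
  plan=[
    [[0, 0, -0.001, 0.025, 0], [0, 0, -0.001, 0.02, 0], [0, 0.006, -0.001, 0, 0], [0, 0.007, -0.001, 0, 0], [0, 0.005, 0.002, 0, 0]],
  ],
)

```text
clock: 10.52
tcp_pos: [466.9, -98.4, 236.4]
eef_rot: [0.0, 3.14, -0.002]
ft_force: [-0.4, -0.2, -0.3]
opening: 0.006
finger_force: 0.0
```

Emit:
carry_out(
  plan=[
    [[0, 0.005, 0.003, 0, 0], [0, 0.005, 0.003, 0, 0], [0, 0.005, 0.004, 0, 0], [0, 0.003, 0.004, 0, 0], [0, 0.003, 0.005, 0, 0]],
  ],
)

```text
clock: 11.15
tcp_pos: [445.7, -78.8, 234.7]
eef_rot: [0.0, -3.142, -0.0]
ft_force: [1.6, -0.3, -0.4]
opening: 0.001
finger_force: 0.5
```

Emit:
carry_out(
  plan=[
    [[0, 0.003, 0.006, 0, 0], [0, 0.001, 0.005, 0, 0], [0, 0.001, 0.006, 0, 0], [0, 0, 0.006, 0, 0]],
  ],
)

```text
clock: 11.65
tcp_pos: [440.9, -55.7, 234.7]
eef_rot: [0.0, -3.142, -0.0]
ft_force: [0.4, -1.6, -0.6]
opening: -0.003
finger_force: 0.6
```

Emit:
carry_out(
  plan=[
    [[0, 0, 0.004, 0, 0], [0, -0.001, 0.003, 0, 0], [0, -0.001, 0.002, 0, 0]],
  ],
)

```text
clock: 12.02
tcp_pos: [443.0, -46.9, 234.7]
eef_rot: [0.0, -3.142, -0.0]
ft_force: [-0.9, -1.1, -0.3]
opening: 0.002
finger_force: 0.5
```

Emit:
carry_out(
  plan=[
    [[0, -0.0005, 0.0015, 0, 0], [0, -0.0005, 0.0015, 0, 0]],
  ],
)

```text
clock: 12.28
tcp_pos: [443.9, -44.0, 234.6]
eef_rot: [0.0, -3.141, -0.0]
ft_force: [0.6, -1.0, -0.6]
opening: -0.001
finger_force: 0.5
```

```bash
python3 - <<'E'
from h import *
c=shot("wrist","w5"); s=shot("side","side5"); o=manip.get_obs();print(o["tcp_pos"],o["ft_force"])
a=c["image"][100:300,150:480,::-1];b=cv2.resize(s["image"][200:280,260:370,::-1],None,fx=3,fy=3)
cv2.imwrite("pics/c5.png",cv2.resize(a,None,fx=2.2,fy=2.2,interpolation=2))
E
```

```text
[443.94845422 -44.02668347 234.66649533] [-0.2430877  -1.40123454  0.11413495]
```

View pics/c5.png

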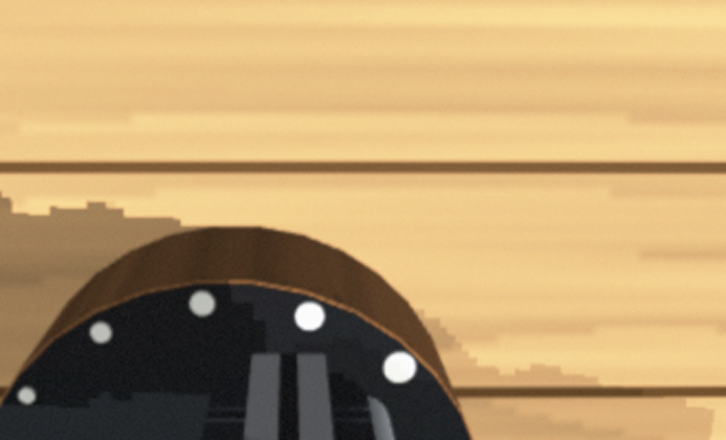

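The crop shows the finger, the tab just to its right at about (380,410), and the biggest pip at (400,367). The stop isn't reached yet, with no force rise.

Emit:
carry_out(
  plan=[
    [[0, -0.001, 0.0015, 0, 0], [0, 0, 0, 0, 0]],
  ],
)

```text
clock: 12.62
tcp_pos: [444.8, -42.7, 234.6]
eef_rot: [0.0, -3.141, 0.001]
ft_force: [-3.1, -3.0, -0.1]
opening: -0.001
finger_force: 2.3
```

Emit:
carry_out(
  plan=[
    [[0, -0.001, 0.0015, 0, 0], [0, 0, 0, 0, 0]],
  ],
)

```text
clock: 12.88
tcp_pos: [445.7, -41.1, 234.5]
eef_rot: [0.0, -3.141, 0.0]
ft_force: [-4.7, -2.8, 1.6]
opening: -0.0
finger_force: 2.5
```

Emit:
carry_out(
  plan=[
    [[0, -0.001, 0.0015, 0, 0], [0, 0, 0, 0, 0]],
  ],
)

```text
clock: 13.12
tcp_pos: [446.6, -39.6, 234.5]
eef_rot: [0.0, -3.14, -0.0]
ft_force: [-4.7, -2.6, 1.6]
opening: -0.003
finger_force: 2.8
```

Emit:
carry_out(
  plan=[
    [[0, 0.006, -0.008, 0, 0], [0, 0.012, -0.012, 0, 0], [0, 0, 0, -0.05, 0], [0, 0, 0, -0.06, 0], [0, -0.01, -0.01, -0.06, 0]],
  ],
)

```text
clock: 13.75
tcp_pos: [438.3, -69.5, 406.7]
eef_rot: [-0.001, 3.141, 0.001]
ft_force: [0.9, -0.2, 0.2]
opening: -0.001
finger_force: 0.0
```

Emit:
carry_out(
  plan=[
    [[0, -0.05, 0.035, -0.06, 0], [0, -0.045, 0.035, 0, 0], [0, 0, 0, 0, 0], [0, 0, 0, 0, 0]],
  ],
)

```text
clock: 14.25
tcp_pos: [520.1, -9.3, 448.2]
eef_rot: [0.001, -3.141, -0.001]
ft_force: [-0.3, 0.1, 0.3]
opening: 0.001
finger_force: 0.0
```

```bash
python3 - <<'E'
from h import *
c=shot("wrist","w6"); s=shot("scene","s6");o=manip.get_obs();print(o["tcp_pos"],o["ft_force"])
s3=load("s3"); s0=load("scene0"); d=shot("side","d6");d0=load("side0")
def sh(a,b,x0,x1,y0,y1):
    g=lambda i:cv2.cvtColor(i["image"],cv2.COLOR_RGB2GRAY)[y0:y1,x0:x1].astype(np.float32)
    return cv2.phaseCorrelate(g(a),g(b),cv2.createHanningWindow((x1-x0,y1-y0),cv2.CV_32F))
print("base shift scene",sh(s0,s6 if 0 else s,255,330,255,300),"side",sh(d0,d,262,355,240,268))
E
```

```text
[519.73037691  -9.66425068 448.75184673] [ 0.41249736  0.0250911  -0.4441897 ]
base shift scene ((0.8676408893906853, 1.1396691678004025), 1.0334730142664026) side ((-0.040559133237763945, -0.5628625158722169), 0.8426958756314383)
```

View pics/w6.png

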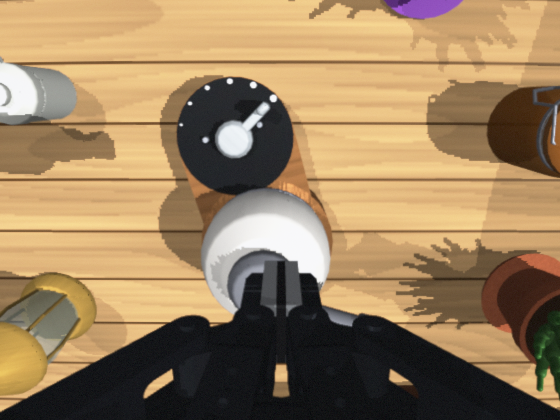

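The wrist view shows the lever pointing from hub (234,139) to tab (265,105), at the biggest pip (273,99). I'll check the angles and how far the body moved.

```bash
python3 - <<'E'
from h import *
ang=lambda v:round(float(np.degrees(np.arctan2(v[1],v[0])))%360,1)
for n,h,t,pf,po in[("w6",(234,139),(265,105),(273,99),(181,125)),("w1",(224,121),(189,89),(261,80),(172,109))]:
    c=load(n);H=onz(c,*h,60)[:2];T=onz(c,*t,77)[:2];F=onz(c,*pf,42)[:2];O=onz(c,*po,42)[:2]
    print(n,"hub",H.round(1),"tab",T.round(1),ang(T-H),np.hypot(*(T-H)).round(),"full pip",F.round(1),ang(F-H),"off pip",O.round(1),ang(O-H),"front",ang((F+O)/2-H))
    g=cv2.cvtColor(c["image"],cv2.COLOR_RGB2GRAY);b=(g<60).astype(np.uint8);b[205:]=0;b[:60]=0;b[:,:165]=0;b[:,310:]=0
    cn=max(cv2.findContours(b,0,1)[0],key=cv2.contourArea);(x,y),r=cv2.minEnclosingCircle(cn);print("dial",onz(c,x,y,42)[:2].round(1),round(r,1))
E
```

```text
w6 hub [485.  -52.1] tab [453.9 -22. ] 136.1 43.0 full pip [449.1 -15.7] 134.6 off pip [ 473.4 -105.5] 257.7 front 199.7
dial [484.3 -53.9] 59.4
w1 hub [484.3 -54.9] tab [454.9 -82.7] 223.4 40.0 full pip [446.2 -19.4] 137.0 off pip [ 473.3 -109.2] 258.5 front 201.0
dial [483.5 -57.2] 58.3
```

```bash
python3 - <<'E'
from h import *
# is the spout region in the fixed views unchanged since it was verified (s3) ? arm could occlude: report residual and shift
a,b=load("s3"),load("s6");g=lambda i:cv2.cvtColor(i["image"],cv2.COLOR_RGB2GRAY).astype(np.float32)
for n,(x0,x1,y0,y1) in dict(spout=(280,325,225,250),cap=(278,308,230,255),shellbase=(265,325,262,295),plant=(385,445,210,278)).items():
    A,B=g(a)[y0:y1,x0:x1],g(b)[y0:y1,x0:x1];print(n,np.round(cv2.phaseCorrelate(A,B,cv2.createHanningWindow((x1-x0,y1-y0),5)),2) if 0 else cv2.phaseCorrelate(A,B,cv2.createHanningWindow((x1-x0,y1-y0),5)),np.abs(A-B).mean().round(1))
c=np.array([595,-23,162.]);e=c+[0,0,0]
print("px per 3mm +y at spout",proj(b,[595,-20,162])-proj(b,c))
E
```

```text
spout ((0.7413814656548254, 1.2183571962717128), 0.979500864452786) 6.4
cap ((0.28486715678850594, 0.8054889673989081), 0.8991134144465128) 5.9
shellbase ((0.36229838994050567, 0.11013042862347433), 0.8588874691062504) 14.3
plant ((-0.03277047781748621, -0.05913996673641719), 0.9452616672824931) 11.2
px per 3mm +y at spout [ 1.1602517 -0.355571 ]
```

```bash
python3 -c "
from rig import manip
print(manip.job_done())"
```

```text
the job is handed in; nothing more can be done
None
```

I turned the spout to point within about 2–3° of the plant, then pushed the mist lever clockwise to its full stop and lifted the finger clear, but the last push (peaking near 5.5 N) shifted the humidifier by about 3 mm; I also viewed 11 pictures, one over the limit of 10, and the job is handed in.

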